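Open the tea box for service

ROBOT

A 7-joint arm with a two-finger parallel gripper is mounted at the origin on the work surface. World frame = base frame: x ahead of the robot, y to its left, z up, the work surface at z = 0. Lengths are in m, angles in rad, forces in N, time in s.
With the tool pointing down it reaches from about 0.4 to 0.85 m from the base axis. Payload 4.4 kg.
Tool frame: the origin (TCP) lies at the very end of the fingers, on their centre line; the grasp point (between the pads) lies 19 mm behind it; z points along the fingers, y is the line along which they close (so a half turn about z gives the same grasp; the last joint's range is limited). The gripper opens to 94 mm and grips with 3 to 60 N. Pads are 16 mm wide; open, the fingers measure 119 mm over their backs; the gripper's body (75 mm by 177 mm) begins 78 mm behind the grasp point.
Start: joints at [-0.066, 0.628, 0.038, 1.517, -0.027, 0.996, -0.02], TCP at [0.65, 0, 0.17] pointing down, gripper open.
Joint ranges: [-3.06, 3.06], [-0.37, 2.12], [-1.25, 1.32], [0.18, 2.47], [-1.1, 4.24], [0.23, 1.98], [-2.94, 2.94]. Speed limits (rad/s): [2.57, 2.57, 3.14, 3.14, 3.14, 3.14, 3.14].

INTERFACE

Orientations are given as a rotation vector (axis times angle).
In Python, from cell import get_obs, grab_frame, camera_params, hand_in, trace, landmark_of gives the robot as it stands.
- The arm moves only by the shell command python3 -m crank 'ROWS' [FORCE]. ROWS is JSON, a list of rows, each a list of 3 entries, a list of its own where there are three numbers: the closure in counts, from 0 (fully open) to 255 (shut), then the shift along the tool's x, y, z in cm, then the turn about the tool's z in rad. In form: [[hand, [x, y, z], twist], ...]. A call has 1 to 20 rows; each row shifts and turns the commanded pose from where the row before left it, along the tool's axes as they then stand; what a row does not reach is not made up. A row lasts 1/10 s, in which the tool goes at most 50 mm and 8.59 degrees, less where a joint would pass 70% of its speed; a pose out of reach is approached as far as the arm can. A call with a gripper value outside its range is refused whole. The fingers move at their own pace and stop on an object; FORCE is the grip in N (left out, the last holds). Time passes only in rows, so rows that do not move let the fingers close. It gives the time, the measured TCP pose, the force, the opening and the grip force at its end, in the units of the state.
- get_obs(): the state, without advancing time (a new reading comes with each control period).
- grab_frame(name): name is "scene" or "side" or "wrist"; returns the picture (384x512x3 uint8, red, green, blue); there is no depth.
- camera_params(name): a dict with "fx", "fy", "cx", "cy" (pixels), "view" (4x4, takes a point from world to camera coordinates). Camera axes: x right, y down, z forward; pixel columns grow to the right and rows downward; lengths in m; the calibration is good to about 2 mm. The wrist camera is an equidistant fisheye: a pixel r from the principal point sees the ray r / f radians off the axis. A picture is of the moment at which its call begins: read the wrist's pose just before it. camera_params takes no time and is no camera call; for the wrist camera it gives the pose at the moment of the call.
- hand_in(): hands the job in; it is judged then, once.
Trained networks look in the newest picture that a camera, given by its name, has taken for a name from the list of things; names that differ only in an ending like _2 or _b are one class to them, and where a whole thing is asked for, a point or a joint stands for the part that bears it (a point fixed in the world has none). Each returns a list of dicts, best first, with "score" (0 to 1); they miss things now and then, are a little off and sometimes report something else, mostly with a low value. They report only what shows in the picture. A call takes as long as a camera call.
- trace(camera, target): "region" (384x512 bool, what is visible of it) and "rect" ([left, top, right, bottom] in pixels, round what is visible of it).
- landmark_of(camera, target): "xy" ([column, row] in pixels: a listed point, or the origin of a listed thing).
The state is a dict: "time_s": time; "q": joint angles; "joint_vel": joint speeds; "joint_efforts": joint torques, N m; "tcp_pos": TCP position; "tcp_rot": TCP orientation; "wrist_force": force on the tool from outside, world axes, zero at the start; "ft_torque": the same for the moment, N m; "grip_width": opening from 0.0 (shut) to 1.0 (fully open); "gripper_force": force on a finger pad.
Only numpy, scipy, OpenCV 4.12 (cv2) and the standard library are available. Lean on these libraries where they do the work, as an engineer would, in place of code of your own. Each camera call takes 0.05 s, during which the arm holds its last target. There are 200 camera calls.

TASK

The tea box on the cafe bar has to stand open for service, but the squat steel canister right behind it is in the way of its lid. Push the canister along the counter, upright and never lifted, until it is out of the lid's way; then push the lid up by its front lip and flip it past upright, so that it rests right back on its hinge stop by its own weight and never touches the canister. Pick nothing up, and leave everything else on the bar where it stands.

Things in the scene. Friction and masses are not known exactly. Their poses are not given: they have to be found in the camera images.
- tea_box: Bamboo tea box, fixed to the counter: 120 mm deep (its x) by 160 mm wide (its y); lower part 50 mm high, with the shut lid 82 mm. Origin: centre of its underside, on the counter. Its x axis points from the front (lip side, towards the robot) to the hinged back, y to its left, z up; yaw varies by up to 0.25 rad.
- tea_lid (a joint): Lid hinge, rad: 0 shut, 1.92 right back on its stop (110 degrees). The lid is a hollow bamboo cap 32 mm deep (skirt 24 mm, top board 8 mm, with a clear window), 160 mm wide, 0.20 kg: about 1 N straight up at the lip raises it, or 5 N straight back on the lip's front edge. Almost free hinge, no catch: it falls shut below about 1.24 rad and falls back beyond that.
- lip (a point): Finger lip: the lid's top board overhangs the front by 16 mm over the full width. Point: middle of its lower front edge, 136 mm ahead of the hinge and 74 mm above the counter when shut; the board is 8 mm thick here, with free space in front and below. Moves with the lid; x runs from lip to back along the lid, y along the lip, z out of the lid's top.
- hinge (a point): Middle of the hinge line, at the upper back edge of the box's lower part, 50 mm above the counter, 60 mm behind the box's origin; the line runs along the box's y. Axes as the box's. As the lid opens its rear upper edge swings out 32 mm behind this line; fully open, the lid leans back to 77 mm behind it and its lip is 170 mm above the counter.
- canister: Round steel canister with a flat black top, 94 mm in diameter, 100 mm high, about 0.3 to 0.65 kg, loose, standing upright 5 to 9 mm behind the back wall of the tea box and at most 45 mm off its middle line; there is free counter behind the box on both sides. Origin: centre of its underside. It slides upright when pushed low or at half height.
- cup: White mug, 74 mm in diameter, 68 mm high, with a side handle, loose, about 165 mm to one side of the box's middle. To be left alone. Origin: centre of its underside.
- pitcher: Small steel milk pitcher, 76 mm in diameter, 90 mm high, with a handle, loose, about 165 mm to the other side of the box's middle. To be left alone. Origin: centre of its underside.
- carton: Milk carton, 95 x 63 x 209 mm, standing at the left. To be left alone. Origin: centre of its underside.
- book: White hardback book, 155 x 218 x 25 mm, lying at the right. To be left alone. Origin: centre of its underside.
- spoon: Steel spoon, 160 mm long, lying at the left. To be left alone.
- jar: Amber jar with a wooden cap, 72 mm in diameter, 110 mm high, standing at the right. To be left alone. Origin: centre of its underside.
- tumbler: Clear plastic tumbler of milk, 84 mm in diameter, 124 mm high, standing at the left. To be left alone. Origin: centre of its underside.

How it is judged:
By the outcome, as a careful person would: the job done as asked, in the order asked, and still so for the second after the job is handed in, with the robot touching nothing.
It also fails if it takes over 64 s, if anything falls off the work surface, if the arm or the gripper's body presses on something with over 40 N, if the wrist force passes 120 N, or if a joint passes its speed limit or range.

## Working session

There is one attempt and no reset: what is moved stays moved. The work goes in short steps, Python scripts to look and compute and a shell command to move; the robot and the scene stay as the last step left them, time stands still between calls to the robot, and variables do not carry over. Pictures are saved under pics/ and viewed, at most 10 in all, crops included, and the job is handed in when it is done.

```bash
mkdir -p pics; cat > h.py <<'E'
import numpy as np, cv2
from cell import *
from scipy.spatial.transform import Rotation as R
def ray(cam,uv):
    p=camera_params(cam);V=np.array(p["view"]);Rm=V[:3,:3];t=V[:3,3]
    x=(uv[0]-p["cx"])/p["fx"];y=(uv[1]-p["cy"])/p["fy"]
    if cam=="wrist":
        r=np.hypot(x,y);d=np.array([x/r*np.sin(r),y/r*np.sin(r),np.cos(r)]) if r>1e-9 else np.array([0,0,1.])
    else: d=np.array([x,y,1.])
    d=Rm.T@d; return -Rm.T@t, d/np.linalg.norm(d)
def onz(cam,uv,z):
    o,d=ray(cam,uv); return o+d*(z-o[2])/d[2]
def tri(rs):
    A=0;b=0
    for o,d in rs:
        P=np.eye(3)-np.outer(d,d);A=A+P;b=b+P@o
    return np.linalg.solve(A,b)
def save(cam,fn):
    im=grab_frame(cam);cv2.imwrite("pics/"+fn,im[:,:,::-1]);return im
E
python3 - <<'E'
from h import *
np.set_printoptions(precision=3,suppress=True)
Z={"tea_box":0,"lip":.074,"hinge":.05,"canister":0,"cup":0,"pitcher":0,"carton":0,"jar":0,"tumbler":0}
for c in ["scene","side","wrist"]:
    save(c,c+"0.png")
    p=camera_params(c);V=np.array(p["view"]);print(c,-V[:3,:3].T@V[:3,3])
    for n in Z:
        l=landmark_of(c,n)
        for a in l[:1]: print(c,n,round(a["score"],2),np.round(a["xy"]),onz(c,a["xy"],Z[n]))
ims=[cv2.imread(f"pics/{c}0.png") for c in ("scene","side","wrist")]
cv2.imwrite("pics/all.png",cv2.resize(np.hstack(ims[:2]),(800,300)))
print(get_obs()["tcp_rot"],get_obs()["wrist_force"],get_obs()["time_s"])
E
```

```text
scene [1.588 0.475 1.029]
scene tea_box 0.62 [243. 193.] [ 0.51  -0.087  0.   ]
scene lip 0.63 [262. 167.] [ 0.432 -0.055  0.074]
scene hinge 0.6 [235. 193.] [ 0.575 -0.083  0.05 ]
scene canister 0.81 [224. 207.] [ 0.605 -0.11   0.   ]
scene cup 0.95 [216. 169.] [ 0.437 -0.242  0.   ]
scene pitcher 0.97 [291. 206.] [0.496 0.087 0.   ]
scene carton 0.85 [375. 271.] [0.642 0.416 0.   ]
scene jar 0.65 [158. 191.] [ 0.64  -0.355  0.   ]
scene tumbler 0.69 [374. 230.] [0.473 0.367 0.   ]
side [ 0.454 -0.926  0.982]
side tea_box 0.71 [252. 213.] [ 0.513 -0.062  0.   ]
side lip 0.93 [219. 200.] [ 0.422 -0.074  0.074]
side canister 0.94 [288. 222.] [ 0.612 -0.102  0.   ]
side cup 0.94 [237. 265.] [ 0.463 -0.235  0.   ]
side pitcher 0.75 [244. 181.] [0.496 0.071 0.   ]
side carton 0.82 [279. 113.] [0.641 0.409 0.   ]
side jar 0.58 [311. 304.] [ 0.633 -0.361  0.   ]
side tumbler 0.93 [231. 122.] [0.469 0.366 0.   ]
wrist [0.65  0.069 0.385]
wrist tea_box 0.68 [152. 229.] [ 0.502 -0.08  -0.   ]
wrist lip 0.82 [ 83. 241.] [ 0.429 -0.072  0.074]
wrist hinge 0.82 [184. 253.] [ 0.562 -0.092  0.05 ]
wrist canister 0.56 [230. 243.] [ 0.616 -0.099  0.   ]
wrist cup 0.77 [143. 318.] [ 0.461 -0.244  0.   ]
wrist pitcher 0.64 [144. 111.] [0.503 0.086 0.   ]
[-2.221 -2.221 -0.   ] [ 1.003 -0.688 -0.513] 1.5
```

View pics/all.png

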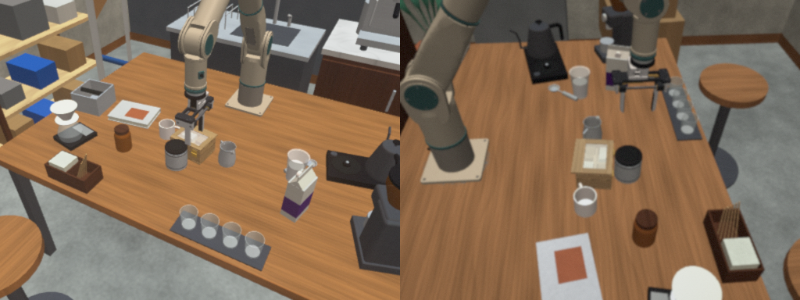

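View pics/wrist0.png

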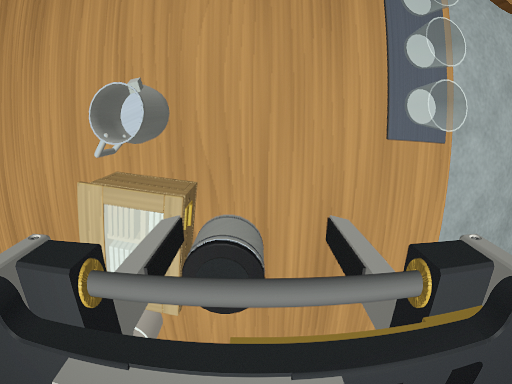

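The scene and side views show the canister right behind the box, with the pitcher to its left and the cup to its right. In the wrist view, the lid's front-left corner is at about (78,183) and its back-left corner at about (156,187). The canister top is near (225,275), and a glass rack starts at column 388. I'll refine the yaw and positions next.

```bash
python3 - <<'E'
from h import *
np.set_printoptions(precision=3,suppress=True)
for z,uv in [(.082,(78,183)),(.082,(156,187)),(0,(388,140)),(.05,(197,182))]: print(uv,onz("wrist",uv,z))
L={"lip":[(262,167),(219,200),(83,241)],"canister":[(224,207),(288,222),(230,243)],"tea_box":[(243,193),(252,213),(152,229)]}
cs=["scene","side","wrist"]
for n in L: print(n,tri([ray(c,u) for c,u in zip(cs,L[n])]))
im=cv2.imread("pics/side0.png")[150:280,200:330]; a=cv2.resize(im,(520,520),interpolation=cv2.INTER_CUBIC)
cv2.imwrite("pics/sidecrop.png",a)
E
```

```text
(78, 183) [0.442 0.006 0.082]
(156, 187) [0.544 0.001 0.082]
(388, 140) [0.835 0.049 0.   ]
(197, 182) [ 0.583 -0.001  0.05 ]
lip [ 0.423 -0.067  0.067]
canister [ 0.613 -0.103  0.004]
tea_box [ 0.513 -0.077  0.013]
```

View pics/sidecrop.png

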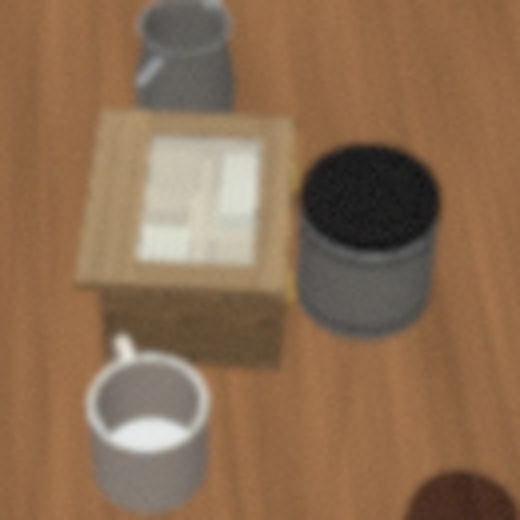

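In the side crop, the lid corners are at about (78,284), (100,112), (296,120) and (287,292). The canister top centre is at (370,198), and there is open counter behind the box.

```bash
python3 - <<'E'
from h import *
np.set_printoptions(precision=3,suppress=True)
P=[onz("side",(200+x/4,150+y/4),.082)[:2] for x,y in [(78,284),(100,112),(296,120),(287,292)]]
print(np.array(P)); f=P[1]-P[0];b=P[2]-P[3];print(np.arctan2(-f[0],f[1]),np.arctan2(-b[0],b[1]),np.arctan2(*(P[2]-P[1])[::-1]),np.arctan2(*(P[3]-P[0])[::-1]))
print("lipmid",(P[0]+P[1])/2,"back",(P[2]+P[3])/2,"can",onz("side",(200+370/4,150+198/4),.1))
E
```

```text
[[ 0.423 -0.154]
 [ 0.441  0.003]
 [ 0.577 -0.014]
 [ 0.556 -0.17 ]]
-0.11573120692521993 -0.13728973730097915 -0.12525508532010157 -0.11857226189969271
lipmid [ 0.432 -0.076] back [ 0.566 -0.092] can [ 0.616 -0.109  0.1  ]
```

```bash
python3 -m crank '[[92,[-3,-0.6,0],0],[92,[-3,-0.6,0],0],[92,[-3,-0.6,0],0],[92,[-3,-0.6,0],0],[92,[-3,-0.6,0],0],[92,[-3,-0.6,0],0],[92,[0,0,0],0.125],[92,[0,0,2.5],0],[92,[0,0,2.5],0],[92,[0,0,0],0],[92,[0,0,0],0]]' 20
python3 - <<'E'
from h import *
save("wrist","w1.png")
E
```

```text
time_s: 2.6
tcp_pos: [0.614, -0.1799, 0.1206]
tcp_rot: [-2.355, -2.078, 0.0]
wrist_force: [1.2, -0.4, 0.1]
grip_width: 0.635
gripper_force: 0.0
```

View pics/w1.png

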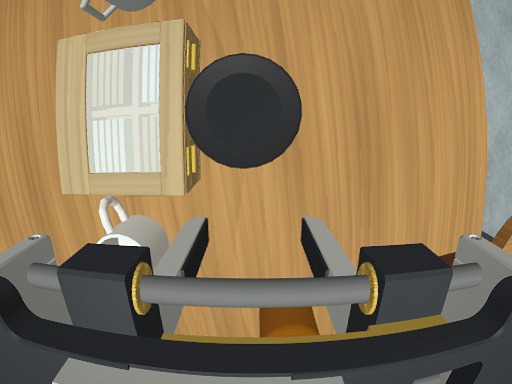

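The tool is aligned with the box. The canister top is at (244,110), the lid's back edge at column 184 and its front edge at about column 58–62. The fingers are on free counter short of the canister.

```bash
python3 - <<'E'
from h import *
np.set_printoptions(precision=4,suppress=True)
c=onz("wrist",(244,110),.1)[:2]; F=[onz("wrist",p,.078)[:2] for p in [(57,40),(62,193)]]; B=[onz("wrist",p,.082)[:2] for p in [(183,20),(184,195)]]
print("can",c,"front",F,"back",B)
f=F[0]-F[1];b=B[0]-B[1];print(np.arctan2(-f[0],f[1]),np.arctan2(-b[0],b[1]),sum(F)/2,sum(B)/2)
E
python3 -m crank '[[92,[0,0,3],0],[92,[0,0,3],0],[92,[0,0,3],0],[92,[0,0,0],0]]'
```

```text
can [ 0.6167 -0.1024] front [array([0.4371, 0.0085]), array([ 0.4166, -0.1501])] back [array([ 0.5736, -0.0123]), array([ 0.5529, -0.1683])]
-0.12865483345509351 -0.1322158808740851 [ 0.4268 -0.0708] [ 0.5632 -0.0903]
time_s: 3.05
tcp_pos: [0.6119, -0.1793, 0.0283]
tcp_rot: [-2.352, -2.076, 0.004]
wrist_force: [-0.7, 0.5, 0.5]
grip_width: 0.642
gripper_force: 0.0
```

```bash
python3 -m crank '[[92,[1.5,0,0],0],[92,[1,0,0],0],[92,[0.5,0,0],0],[92,[0.5,0,0],0],[92,[0.5,0.1,0],0],[92,[0.8,0.2,0],0],[92,[0.8,0.2,0],0],[92,[1,0.25,0],0],[92,[1,0.25,0],0],[92,[1,0.25,0],0],[92,[1,0.25,0],0],[92,[1,0.25,0],0]]'
python3 - <<'E'
from h import *
c=save("side","s1.png");print(landmark_of("side","canister")[0]["xy"]); print(onz("side",landmark_of("side","canister")[0]["xy"],0))
E
```

```text
time_s: 4.25
tcp_pos: [0.6445, -0.0794, 0.0321]
tcp_rot: [2.355, 2.075, -0.003]
wrist_force: [-2.3, -6.0, 3.8]
grip_width: 0.636
gripper_force: 2.9
[297.5, 203.8]
[ 0.64646239 -0.03393755  0.        ]
```

```bash
python3 -m crank '[[92,[0.8,0.2,0],0],[92,[1,0.25,0],0],[92,[1,0.25,0],0],[92,[1,0.25,0],0],[92,[1,0.25,0],0],[92,[1,0.25,0],0],[92,[1,0.25,0],0],[92,[1,0.25,0],0],[92,[0.8,0.2,0],0],[92,[0.4,0.1,0],0],[92,[0.2,0,0],0],[92,[0,0,0],0],[92,[-1.5,0,0],0],[92,[-2,0,0],0],[92,[0,0,-1],0],[92,[0,0,-3],0],[92,[0,0,-4],0],[92,[0,0,-4],0],[92,[0,0,-3],0],[92,[0,0,0],0]]'
python3 - <<'E'
from h import *
p=save("side","s2.png");xy=landmark_of("side","canister")[0]["xy"];c=onz("side",xy,0);print(c)
h=np.array([.5632,-.09]);d=c[:2]-h;y=-.13;print("u,v",d@[np.cos(y),np.sin(y)],d@[-np.sin(y),np.cos(y)])
cv2.imwrite("pics/s2c.png",cv2.resize(cv2.imread("pics/s2.png")[100:300,160:380],(660,600)))
E
```

```text
time_s: 6.4
tcp_pos: [0.6778, -0.0221, 0.1867]
tcp_rot: [2.351, 2.075, 0.014]
wrist_force: [0.2, 0.2, -0.4]
grip_width: 0.639
gripper_force: 0.0
[0.6806195  0.05246757 0.        ]
u,v 0.09796003793295632 0.1564869896390702
```

View pics/s2c.png

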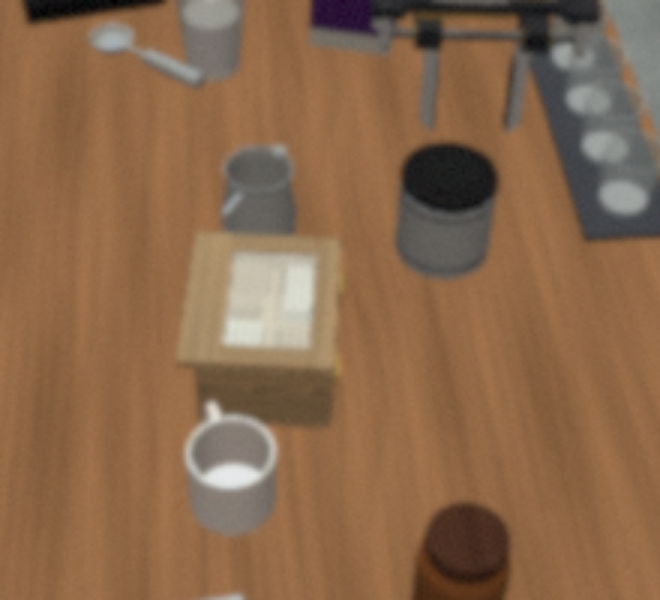

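The canister stands upright at u=98 mm and v=156 mm, well clear of the lid's sweep. The pitcher, cup and jar have not moved. Next I go round to the front of the lip.

```bash
python3 -m crank '[[92,[-0.9,-2.9,0],0],[92,[-0.9,-2.9,0],0],[92,[-0.9,-2.9,0],0],[92,[-0.9,-2.9,0],0],[92,[-0.9,-3,0],0],[92,[-0.9,-3,0],0],[92,[-0.9,-3,0],0],[92,[-0.9,-3,0],0],[92,[-0.9,-3,0],0]]'
python3 -m crank '[[92,[0,0,0],0.143],[92,[0,0,0],0.143],[92,[0,0,0],0.143],[92,[0,0,0],0.143],[92,[0,0,0],0.143],[92,[0,0,0],0.143],[92,[0,0,0],0.143],[92,[0,0,0],0.143],[92,[0,0,0],0.143],[92,[0,0,0],0.143],[92,[0,0,0],0.145],[92,[0,0,0],0],[92,[0,0,0],0]]'
python3 - <<'E'
from h import *
o=get_obs();Rm=R.from_rotvec(o["tcp_rot"]).as_matrix();print(np.round(Rm,3),np.round(o["q"],2))
save("wrist","w2.png")
E
```

```text
time_s: 7.4
tcp_pos: [0.3975, -0.0699, 0.1794]
tcp_rot: [-2.354, -2.077, 0.003]
wrist_force: [0.6, -0.2, 0.3]
grip_width: 0.642
gripper_force: 0.0
time_s: 8.7
tcp_pos: [0.3993, -0.07, 0.1798]
tcp_rot: [3.135, -0.197, -0.003]
wrist_force: [-0.1, 0.5, -0.0]
grip_width: 0.636
gripper_force: 0.0
[[ 0.992 -0.125 -0.002]
 [-0.125 -0.992  0.   ]
 [-0.002  0.    -1.   ]] [-0.29  0.3   0.5   2.15 -0.21  0.74 -1.34]
```

View pics/w2.png

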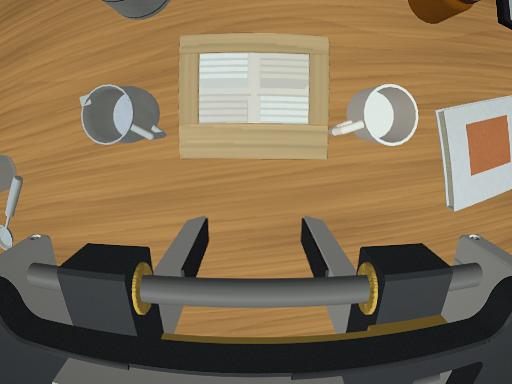

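The wrist view shows the lip's front edge at row 158, columns 180–328. It is square to the tool and centred between the fingers, with nothing under the fingers.

```bash
python3 - <<'E'
from h import *
o=get_obs();Rm=R.from_rotvec(o["tcp_rot"]).as_matrix()
for p in [(180,158),(254,159),(328,158)]: print(Rm.T@(onz("wrist",p,.082)-o["tcp_pos"]))
E
python3 -m crank '[[92,[0,0,2],0],[92,[0,0,3],0],[92,[0,0,3],0],[92,[0,0,3],0],[92,[0,0,2],0],[92,[0,0,0],0],[92,[0,0,0],0]]'
```

```text
[ 0.03065837 -0.08047891  0.09793954]
[ 0.02869185 -0.00061593  0.09794168]
[0.03040464 0.07921884 0.09793889]
time_s: 9.45
tcp_pos: [0.3998, -0.0706, 0.0506]
tcp_rot: [-3.135, 0.202, 0.001]
wrist_force: [1.0, 0.8, 0.6]
grip_width: 0.638
gripper_force: 0.0
```

```bash
python3 -m crank '[[92,[1.2,0,0],0],[92,[0.6,0,0],0],[92,[0.3,0,0],0],[92,[0.2,0,-0.6],0],[92,[0.2,0,-0.8],0],[92,[0.3,0,-1],0],[92,[0.3,0,-1],0],[92,[0.4,0,-1],0],[92,[0.5,0,-1.1],0],[92,[0,0,0],0],[92,[0,0,0],0]]'
python3 - <<'E'
from h import *
save("side","s3.png");cv2.imwrite("pics/s3c.png",cv2.resize(cv2.imread("pics/s3.png")[110:280,160:347],(660,600)))
E
```

```text
time_s: 10.55
tcp_pos: [0.4396, -0.0754, 0.1058]
tcp_rot: [-3.135, 0.202, -0.001]
wrist_force: [-0.5, -0.9, -0.6]
grip_width: 0.638
gripper_force: 0.0
```

View pics/s3c.png

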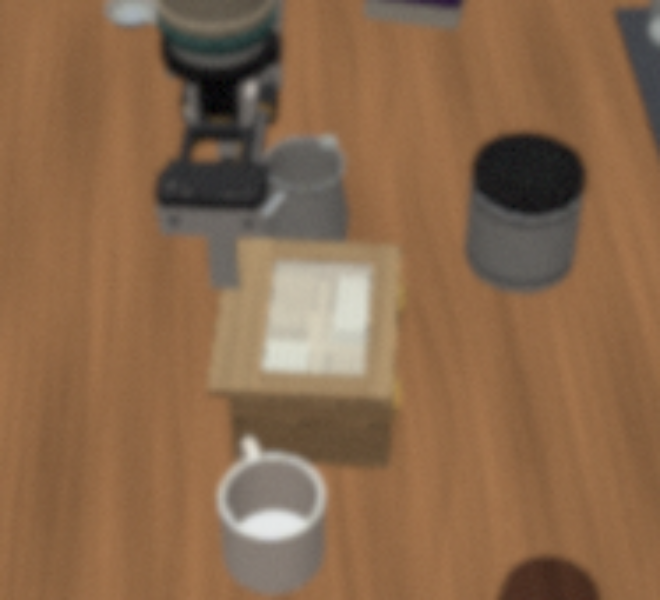

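The side view shows the lid still shut and the finger tips now above it, so contact came later than I planned and the tips slipped past. I'll back off, go lower and find contact by force.

```bash
python3 -m crank '[[92,[-1.5,0,0],0],[92,[-1.5,0,0],0],[92,[0,0,2],0],[92,[0,0,3],0],[92,[0.5,0,0.3],0],[92,[0,0,0],0],[92,[0,0,0],0]]'
python3 -m crank '[[92,[0.4,0,0],0],[92,[0.3,0,0],0],[92,[0.2,0,0],0],[92,[0,0,0],0]]'
python3 -m crank '[[92,[0.2,0,0],0],[92,[0,0,0],0]]'
python3 -m crank '[[92,[0.2,0,0],0],[92,[0,0,0],0]]'
```

```text
time_s: 11.3
tcp_pos: [0.4154, -0.0727, 0.053]
tcp_rot: [3.135, -0.203, 0.001]
wrist_force: [1.0, 0.3, -0.2]
grip_width: 0.637
gripper_force: 0.0
time_s: 11.7
tcp_pos: [0.4245, -0.0735, 0.0528]
tcp_rot: [3.135, -0.202, 0.002]
wrist_force: [1.1, 0.2, 1.1]
grip_width: 0.64
gripper_force: 0.0
time_s: 11.9
tcp_pos: [0.4261, -0.0738, 0.0525]
tcp_rot: [3.135, -0.203, 0.0]
wrist_force: [-0.6, -0.1, 0.1]
grip_width: 0.64
gripper_force: 0.0
time_s: 12.1
tcp_pos: [0.4281, -0.0741, 0.0525]
tcp_rot: [3.135, -0.203, 0.0]
wrist_force: [0.4, -0.3, -0.4]
grip_width: 0.637
gripper_force: 0.0
```

```bash
python3 -m crank '[[92,[0.2,0,0],0],[92,[0,0,0],0]]'
python3 -m crank '[[92,[0.2,0,0],0],[92,[0,0,0],0]]'
python3 - <<'E'
from h import *
a=save("side","s4.png");b=save("scene","c4.png")
A=cv2.resize(cv2.imread("pics/s4.png")[150:270,170:290],(400,400));B=cv2.resize(cv2.imread("pics/c4.png")[120:220,200:300],(400,400))
cv2.imwrite("pics/s4c.png",np.hstack([A,B]))
E
```

```text
time_s: 12.3
tcp_pos: [0.4301, -0.0744, 0.0525]
tcp_rot: [3.135, -0.203, 0.001]
wrist_force: [-0.9, 0.1, -0.2]
grip_width: 0.639
gripper_force: 0.0
time_s: 12.5
tcp_pos: [0.4321, -0.0746, 0.0525]
tcp_rot: [3.135, -0.203, 0.001]
wrist_force: [-0.7, 0.6, 0.2]
grip_width: 0.643
gripper_force: 0.0
```

View pics/s4c.png

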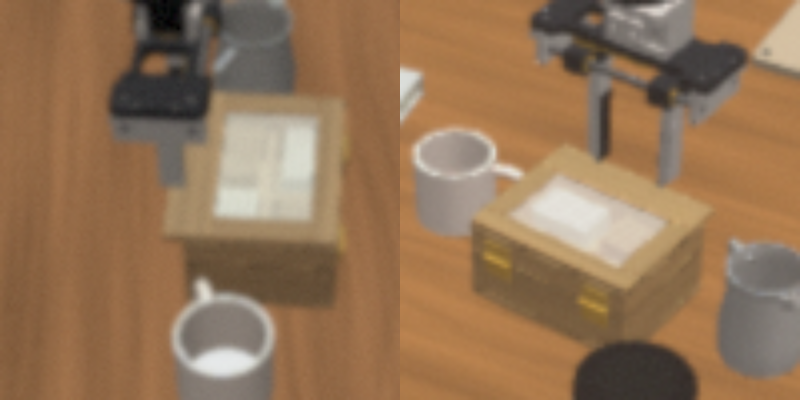

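```bash
python3 - <<'E'
from h import *
np.set_printoptions(precision=4,suppress=True)
def proj(c,P):
    p=camera_params(c);V=np.array(p["view"]);q=V[:3,:3]@P+V[:3,3]
    if c=="wrist":
        r=np.arctan2(np.hypot(q[0],q[1]),q[2]);n=np.hypot(q[0],q[1]);x,y=q[0]/n*r,q[1]/n*r
    else:x,y=q[0]/q[2],q[1]/q[2]
    return np.array([x*p["fx"]+p["cx"],y*p["fy"]+p["cy"]])
o=get_obs();Rm=R.from_rotvec(o["tcp_rot"]).as_matrix();T=np.array(o["tcp_pos"])
for c in ["side","scene","wrist"]:
    grab_frame(c)
    for yy in (.036,-.036):
        for z in (0,-.03): print(c,yy,z,*[proj(c,T+Rm@[x,yy,z]) for x in(-.008,.008)])
    for n in ("lip",):
        l=landmark_of(c,n)
        if l: print(c,n,l[0]["score"],l[0]["xy"],Rm.T@(onz(c,l[0]["xy"],.074)-T))
    t=trace(c,"lip")
    if t: 
        m=t[0]["region"];print(t[0]["score"],t[0]["rect"])
        if c=="wrist": 
            for col in range(150,370,20):
                r=np.where(m[:,col])[0]
                if len(r): print(col,r.min(),r.max(),Rm.T@(onz(c,(col,r.max()+.5),.078)-T))
E
```

```text
side 0.036 0 [218.3609 215.4483] [224.3257 215.7233]
side 0.036 -0.03 [217.7637 207.9195] [223.8345 208.1964]
side -0.036 0 [221.274  195.9666] [227.0065 196.2234]
side -0.036 -0.03 [220.7504 188.4046] [226.5807 188.663 ]
side lip 0.62 [221.5, 198.4] [-0.0032 -0.0067 -0.0215]
0.72 [216.9, 179.9, 274.1, 229.6]
scene 0.036 0 [249.9714 165.4214] [247.4168 167.6021]
scene 0.036 -0.03 [250.1083 158.6345] [247.5246 160.7965]
scene -0.036 0 [266.8169 172.6201] [264.3235 174.8903]
scene -0.036 -0.03 [267.1567 165.7866] [264.6358 168.0386]
scene lip 0.66 [261.3, 163.8] [-0.0154 -0.007  -0.0215]
0.78 [220.7, 159.6, 276.4, 200.1]
wrist 0.036 0 [301.4267 222.9198] [302.3329 202.9966]
wrist 0.036 -0.03 [308.0111 237.7276] [309.3213 215.3504]
wrist -0.036 0 [208.1395 223.0727] [207.1855 203.1467]
wrist -0.036 -0.03 [201.7004 237.9084] [200.3403 215.5276]
wrist lip 0.8 [248.1, 222.6] [ 0.0002 -0.0046 -0.0215]
0.78 [128.3, 18.7, 375.8, 229.8]
150 31 229 [-0.0044 -0.0744 -0.0255]
170 28 229 [-0.004  -0.0593 -0.0255]
190 27 217 [ 0.0051 -0.0442 -0.0255]
210 26 229 [-0.0035 -0.0307 -0.0255]
230 26 229 [-0.0034 -0.0169 -0.0255]
250 24 230 [-0.0041 -0.0033 -0.0255]
270 25 230 [-0.0041  0.0103 -0.0255]
290 26 231 [-0.005   0.024  -0.0255]
310 26 215 [ 0.0064  0.0374 -0.0255]
330 29 230 [-0.0048  0.0523 -0.0255]
350 30 230 [-0.0052  0.0671 -0.0255]
```

All the evidence fits the visible finger ends sitting about 30 mm above the reported TCP. In both the side and wrist images the tips match z ≈ TCP+30 mm, so they are passing just over the lid. I'll back out, go about 34 mm lower and find contact again.

```bash
python3 -m crank '[[92,[-1.5,0,0],0],[92,[-1.8,0,0],0],[92,[0,0,0],0],[92,[0,0,1.7],0],[92,[0,0,1.7],0],[92,[0,0,0],0],[92,[0.8,0,0],0],[92,[0.6,0,0],0],[92,[0.3,0,0],0],[92,[0,0,0],0]]'
python3 -m crank '[[92,[0.2,0,0],0],[92,[0,0,0],0]]'
python3 -m crank '[[92,[0.2,0,0],0],[92,[0,0,0],0]]'
python3 -m crank '[[92,[0.2,0,0],0],[92,[0,0,0],0]]'
```

```text
time_s: 14.05
tcp_pos: [0.417, -0.0726, 0.0189]
tcp_rot: [3.135, -0.202, 0.002]
wrist_force: [-0.3, -0.3, -0.2]
grip_width: 0.637
gripper_force: 0.0
time_s: 14.25
tcp_pos: [0.4179, -0.0726, 0.0186]
tcp_rot: [-3.135, 0.203, -0.0]
wrist_force: [-0.1, -0.2, 0.4]
grip_width: 0.637
gripper_force: 0.0
time_s: 14.45
tcp_pos: [0.4179, -0.0726, 0.0183]
tcp_rot: [-3.134, 0.204, 0.005]
wrist_force: [-3.3, 1.5, 2.5]
grip_width: 0.635
gripper_force: 2.1
time_s: 14.65
tcp_pos: [0.4178, -0.0725, 0.0182]
tcp_rot: [-3.133, 0.205, 0.01]
wrist_force: [-8.5, 0.5, 7.0]
grip_width: 0.64
gripper_force: 3.8
```

```bash
python3 -m crank '[[92,[0.1,0,-0.6],0],[92,[0.1,0,-0.8],0],[92,[0.2,0,-0.8],0],[92,[0.2,0,-0.8],0],[92,[0.3,0,-0.8],0],[92,[0.4,0,-0.8],0],[92,[0.4,0,-0.8],0],[92,[0,0,0],0]]'
python3 - <<'E'
from h import *
save("side","s5.png");save("scene","c5.png")
A=cv2.resize(cv2.imread("pics/s5.png")[150:270,170:290],(400,400));B=cv2.resize(cv2.imread("pics/c5.png")[120:220,200:300],(400,400))
cv2.imwrite("pics/s5c.png",np.hstack([A,B]))
E
```

```text
time_s: 15.45
tcp_pos: [0.441, -0.0758, 0.0737]
tcp_rot: [3.135, -0.202, 0.006]
wrist_force: [-1.4, 0.0, -1.0]
grip_width: 0.636
gripper_force: 0.4
```

View pics/s5c.png

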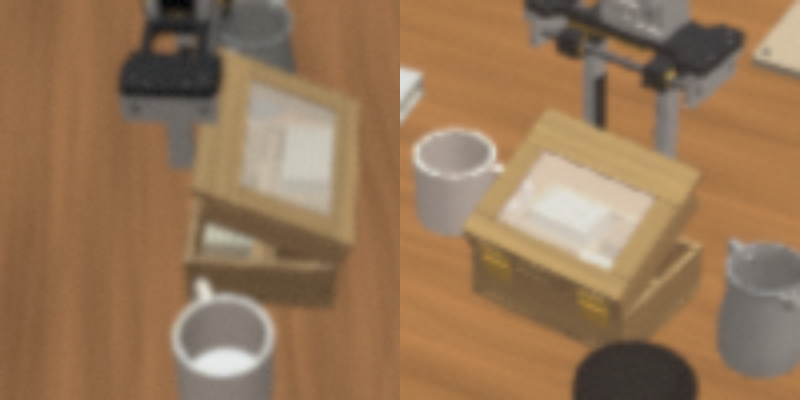

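The lid is up about 25°, with the lip resting on both fingers. I'll continue along the arc.

```bash
python3 -m crank '[[92,[0.4,0,-1.0],0],[92,[0.4,0,-0.8],0],[92,[0.7,0,-1.0],0],[92,[0.9,0,-0.9],0],[92,[1,0,-0.7],0],[92,[1,0,-0.7],0],[92,[1.1,0,-0.6],0],[92,[1.1,0,-0.5],0],[92,[0,0,0],0]]'
python3 -m crank '[[92,[1.1,0,-0.4],0],[92,[1,0,-0.3],0],[92,[0.8,0,-0.2],0],[92,[0.8,0,-0.1],0],[92,[0.6,0,0],0],[92,[0.4,0,0],0],[92,[0,0,0],0],[92,[0,0,0],0]]'
python3 - <<'E'
from h import *
save("side","s6.png");save("scene","c6.png")
A=cv2.resize(cv2.imread("pics/s6.png")[130:270,170:310],(400,400));B=cv2.resize(cv2.imread("pics/c6.png")[110:240,190:320],(400,400))
cv2.imwrite("pics/s6c.png",np.hstack([A,B]))
E
```

```text
time_s: 16.45
tcp_pos: [0.5068, -0.0845, 0.1352]
tcp_rot: [3.134, -0.202, 0.006]
wrist_force: [0.8, -0.1, -0.9]
grip_width: 0.638
gripper_force: 0.0
time_s: 17.25
tcp_pos: [0.5503, -0.09, 0.1443]
tcp_rot: [-3.135, 0.203, 0.001]
wrist_force: [-0.2, -0.1, 0.5]
grip_width: 0.641
gripper_force: 0.0
```

View pics/s6c.png

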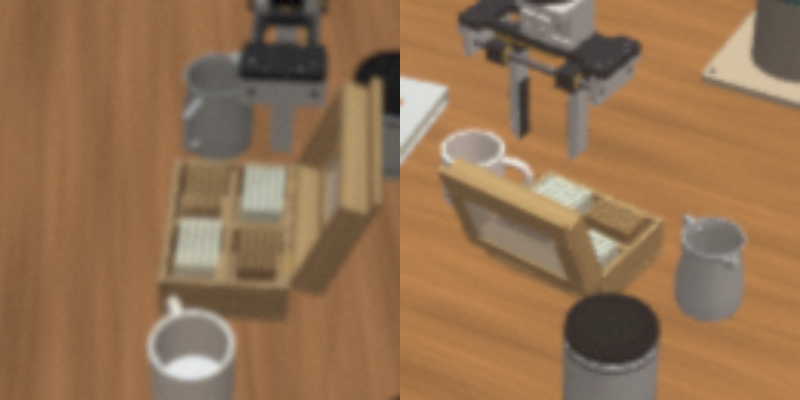

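The lid has flipped past upright and leans back on its stop, clear of the fingers. The canister stands apart from it, and the cup and pitcher are in place. I'll retreat upwards and towards the robot, check numerically, then hand in.

```bash
python3 -m crank '[[92,[-1.5,0,0],0],[92,[-2,0,0],0],[92,[-2,0,-1],0],[92,[-1,0,-2],0],[92,[0,0,-2],0],[92,[0,0,0],0],[92,[0,0,0],0],[92,[0,0,0],0],[92,[0,0,0],0],[92,[0,0,0],0]]'
python3 - <<'E'
from h import *
grab_frame("side")
for n,z in (("canister",0),("lip",.170),("cup",0),("pitcher",0)):
    l=landmark_of("side",n)
    if l: print(n,onz("side",l[0]["xy"],z))
h=np.array([.5632,-.09]);print("expected lip",h+.070*np.array([.992,-.13]))
E
```

```text
time_s: 18.35
tcp_pos: [0.4859, -0.0816, 0.1937]
tcp_rot: [3.135, -0.203, -0.002]
wrist_force: [-0.9, -0.9, -1.2]
grip_width: 0.643
gripper_force: 0.0
canister [0.68499733 0.04700599 0.        ]
lip [ 0.62663211 -0.1029861   0.17      ]
cup [ 0.46454173 -0.24398312  0.        ]
pitcher [ 4.90913727e-01  7.47327758e-02 -1.11022302e-16]
expected lip [ 0.63264 -0.0991 ]
```

```bash
python3 -c "from cell import hand_in; print(hand_in())"
```

```text
the job is handed in; nothing more can be done
None
```

I pushed the canister upright along the counter, clear of the lid, then flipped the lid by its lip onto its stop without it touching the canister; the cup and pitcher read where they stood, and the job is handed in.

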